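# Sort specimen cups and culture bottles into their colour-coded holders

## Robot

A 6-joint arm with a two-finger parallel gripper is mounted at the origin on a cart in front of the work surface, level with it; the furniture and walls round the work are solid. World frame = base frame: x ahead of the robot, y to its left, z up, the work surface at z = 0. Lengths are in m, angles in rad, forces in N, time in s.
With the tool pointing down it reaches from about 0.25 to 0.775 m from the base axis. Payload 4 kg.
Tool frame: the origin (TCP) lies midway between the tips of the shut fingers; the grasp point (between the pads) lies robot.grip_point_offset behind it (robot.grip_point_offset is the distance from the TCP to the grasp point, in m); z points along the fingers, x is the direction in which the jaws open and shut, and the axes are right-handed (so a half turn about z gives the same grasp; the last joint's range is limited). The gripper opens to 94 mm and grips with 3 to 60 N. Pads are 16 mm wide; open, the fingers measure 119 mm over their backs; the gripper's body (75 mm by 177 mm) begins 78 mm behind the grasp point.
Start: joints at [1.057, 0.087, 1.371, -0, 1.684, -0.103], TCP at [0.22, 0.504, 0.206] pointing down, gripper open.
Joint ranges: [-3.1, 3.1], [-0.76, 2.03], [0.27, 2.55], [-1.08, 4.22], [0.17, 2.65], [-2.57, 2.57]. Speed limits (rad/s): [2.79, 2.79, 3.14, 3.14, 3.14, 3.14].

## Interface

Orientations are given as [roll, pitch, yaw] about the fixed x, y, z axes, in that order (R = Rz(yaw) Ry(pitch) Rx(roll)).
In Python, from bench import robot, optics, finder gives the robot as it stands. The module is installed in compiled form; this text tells all that it offers.
- The arm moves only by the tool arm_command, never from a script. Its argument "plan" is a list of rows, each a list of 5 numbers: the opening, from 0 (shut) to 1 (fully open), then the shift along the world's x, y, z in m, then the turn about the world's z in degrees. A call has 1 to 10 rows; each row is the pose to reach, as a shift and turn from the pose commanded when the call began; what a row does not reach only later rows make up. A row lasts 1/8 s, in which the tool goes at most 62.5 mm and 10.7 degrees, less where a joint would pass 70% of its speed; a pose out of reach is approached as far as the arm can. A call with a gripper value outside its range is refused whole. The fingers move at their own pace and stop on an object; the grip force is fixed at half the most. Time passes only in rows, so rows that repeat a pose let the fingers close. It gives the time, the measured TCP pose, the force and the opening at its end, in the units of the state.
- robot.get_obs(): the state, without advancing time (a new reading comes with each control period).
- optics.snapshot(name): name is "scene" or "top" or "wrist"; returns a dict with "image" (400x640x3 uint8, red, green, blue), "fx", "fy", "cx", "cy" (pixels), "position" and "rotation" of the camera in the world; the wrist camera has in their place "hand_eye" (4x4, takes a point from camera to tool coordinates, whose origin is the TCP and whose axes are the tool frame's). Camera axes: x right, y down, z forward; pixel columns grow to the right and rows downward; lengths in m; the calibration is good to about 2 mm. A picture is of the moment at which its call begins: read the wrist's pose just before it. There is no depth.
- robot.close_job(): hands the job in, once; it reports no verdict.
Trained networks look in the newest picture that a camera, given by its name, has taken for a name from the list of things; names that differ only in an ending like _2 or _b are one class to them, and where a whole thing is asked for, a point or a joint stands for the part that bears it (a point fixed in the world has none). Each returns a list of dicts, best first, with "p" (0 to 1); they miss things now and then, are a little off and sometimes report something else, mostly with a low value. They report only what shows in the picture. A call takes as long as a camera call. They do not tell look-alikes from the thing itself.
- finder.masks_of(label, camera): "pixels" (400x640 bool, what is visible of it) and "extent" ([left, top, right, bottom] in pixels, round what is visible of it).
The state is a dict: "time": time; "joint_positions": joint angles; "qvel": joint speeds; "joint_torque": joint torques, N m; "tool_pos": TCP position; "ee_rot": TCP orientation; "wrist_force": force on the tool from outside, world axes, zero at the start; "wrist_torque": the same for the moment, N m; "width": finger opening in m.
Only numpy, scipy, OpenCV 4.12 (cv2) and the standard library are available. Lean on these libraries where they do the work, as an engineer would, in place of code of your own. Each camera call takes 0.05 s, during which the arm holds its last target.

## Task

Put the red-lidded cup, the blue-lidded cup, the blue-capped bottle and the yellow-capped bottle away in the round holders: cups in the wide ones, bottles in the narrow ones, each in the holder whose rim has the colour of its lid or cap, standing flat on the floor inside the rim. Keep them upright and set them down gently rather than dropping them. Leave the orange-lidded cup and the white-capped bottle standing where they are.

Things in the scene. Friction and masses are not known exactly. Their poses are not given: they have to be found in the camera images.
- cup_red: Specimen cup with a red screw lid, standing upright on the bench, loose, about 45 g, 67 mm tall. The body, the part to grip, tapers from 50 mm wide at the foot to 58 mm under the lid; the lid is 65 mm wide and takes up about the top 20 mm. Round, so any yaw will do. Origin at the centre of its underside, z up along its axis. All ten listed things stand at least 0.14 m apart (centre to centre) at the start.
- cup_blue: Specimen cup with a blue screw lid, standing upright on the bench, loose, about 45 g, 67 mm tall. The body, the part to grip, tapers from 50 mm wide at the foot to 58 mm under the lid; the lid is 65 mm wide and takes up about the top 20 mm. Round, so any yaw will do. Origin at the centre of its underside, z up along its axis.
- bottle_blue: Small red, paper-labelled culture bottle with a blue cap, standing upright on the bench, loose, about 75 g, 117 mm tall. The body is 34 mm in diameter up to 70 mm height including the shoulder; from there to the top the neck and cap are 18 mm in diameter, the best part to grip from above (about 94 mm up). Round, so any yaw will do. Origin at the centre of its underside, z up along its axis.
- bottle_yellow: Small pale yellow, paper-labelled culture bottle with a yellow cap, standing upright on the bench, loose, about 75 g, 117 mm tall. The body is 34 mm in diameter up to 70 mm height including the shoulder; from there to the top the neck and cap are 18 mm in diameter, the best part to grip from above (about 94 mm up). Round, so any yaw will do. Origin at the centre of its underside, z up along its axis.
- nest_wide_red: Wide round holder, fixed to the bench, with a red rim: inside diameter 76 mm, outside 88 mm, grey foot 96 mm in diameter. It takes one specimen cup. Its flat white floor lies 5 mm above the bench and the top of the rim 13 mm above the bench (8 mm above the floor). Origin on its axis at bench level, z up. Yaw is meaningless.
- nest_wide_blue: Wide round holder, fixed to the bench, with a blue rim: inside diameter 76 mm, outside 88 mm, grey foot 96 mm in diameter. It takes one specimen cup. Its flat white floor lies 5 mm above the bench and the top of the rim 13 mm above the bench (8 mm above the floor). Origin on its axis at bench level, z up. Yaw is meaningless.
- nest_narrow_blue: Narrow round holder, fixed to the bench, with a blue rim: inside diameter 52 mm, outside 64 mm, grey foot 72 mm in diameter. It takes one culture bottle. Its flat white floor lies 5 mm above the bench and the top of the rim 13 mm above the bench (8 mm above the floor). Origin on its axis at bench level, z up. Yaw is meaningless.
- nest_narrow_yellow: Narrow round holder, fixed to the bench, with a yellow rim: inside diameter 52 mm, outside 64 mm, grey foot 72 mm in diameter. It takes one culture bottle. Its flat white floor lies 5 mm above the bench and the top of the rim 13 mm above the bench (8 mm above the floor). Origin on its axis at bench level, z up. Yaw is meaningless.
- cup_orange: Specimen cup with an orange screw lid, standing upright on the bench, loose, about 45 g, 67 mm tall. The body, the part to grip, tapers from 50 mm wide at the foot to 58 mm under the lid; the lid is 65 mm wide and takes up about the top 20 mm. Round, so any yaw will do. Origin at the centre of its underside, z up along its axis. It has no holder of its own and stays where it is.
- bottle_white: Small dark red, paper-labelled culture bottle with a white cap, standing upright on the bench, loose, about 75 g, 117 mm tall. The body is 34 mm in diameter up to 70 mm height including the shoulder; from there to the top the neck and cap are 18 mm in diameter, the best part to grip from above (about 94 mm up). Round, so any yaw will do. Origin at the centre of its underside, z up along its axis. It has no holder of its own and stays where it is.
Not all that is in view belongs to the job. Leave any green look-alike of the nest_narrow_blue alone.

How it is judged:
At the end, for the whole second after the job is handed in: The four sorted things stand upright (tilt under 0.1 rad), released and at rest, each in its own holder: axis within 15 mm of the holder's, underside 2 to 8 mm above the bench (holder floor: 5 mm). The orange-lidded cup and white-capped bottle stand upright within 15 mm of their start (horizontal distance between cup_red and nest_wide_red below 0.015 m and z of cup_red in the frame of nest_wide_red between 0.002 and 0.008 m and angle between each of cup_red, cup_blue, bottle_blue, bottle_yellow, cup_orange, bottle_white's own z axis and vertical below 0.1 rad and linear speed of each of cup_red, cup_blue, bottle_blue, bottle_yellow below 0.02 m/s and contact force between each of cup_red, cup_blue, bottle_blue, bottle_yellow and the fingers below 0.05 N and horizontal distance between cup_blue and nest_wide_blue below 0.015 m and z of cup_blue in the frame of nest_wide_blue between 0.002 and 0.008 m and horizontal distance between bottle_blue and nest_narrow_blue below 0.015 m and z of bottle_blue in the frame of nest_narrow_blue between 0.002 and 0.008 m and horizontal distance between bottle_yellow and nest_narrow_yellow below 0.015 m and z of bottle_yellow in the frame of nest_narrow_yellow between 0.002 and 0.008 m and distance of each of cup_orange, bottle_white from where it was at the start of the episode below 0.015 m); the robot touches nothing.
It fails at once if the orange-lidded cup is shifted by more than 15 mm or tipped (distance of cup_orange from where it was at the start of the episode above 0.015 m or angle between cup_orange's own z axis and vertical above 0.3 rad).
It fails at once if the white-capped bottle is shifted by more than 15 mm or tipped (distance of bottle_white from where it was at the start of the episode above 0.015 m or angle between bottle_white's own z axis and vertical above 0.3 rad).
It fails at once if a cup or bottle to be sorted is tipped by more than 0.6 rad (angle between any of cup_red, cup_blue, bottle_blue, bottle_yellow's own z axis and vertical above 0.6 rad).
It fails at once if a cup or bottle is dropped into its holder (arrives faster than 0.7 m/s) ((horizontal distance between cup_red and nest_wide_red below 0.04 m and height (world z) of cup_red below 0.05 m and linear speed of cup_red above 0.7 m/s) or (horizontal distance between cup_blue and nest_wide_blue below 0.04 m and height (world z) of cup_blue below 0.05 m and linear speed of cup_blue above 0.7 m/s) or (horizontal distance between bottle_blue and nest_narrow_blue below 0.04 m and height (world z) of bottle_blue below 0.05 m and linear speed of bottle_blue above 0.7 m/s) or (horizontal distance between bottle_yellow and nest_narrow_yellow below 0.04 m and height (world z) of bottle_yellow below 0.05 m and linear speed of bottle_yellow above 0.7 m/s)).
It also fails if it takes over 109 s, if anything falls off the work surface, if the arm or the gripper's body presses on something with over 40 N, if the wrist force passes 120 N, or if a joint passes its speed limit or range.

## Working session

There is one attempt and no reset: what is moved stays moved. The work goes in short steps, Python scripts to look and compute and a tool call to move; the robot and the scene stay as the last step left them, time stands still between calls to the robot, and variables do not carry over. Pictures are saved under pics/ and viewed, and the job is handed in when it is done.

Besides the shell and the picture viewer there is one more tool, called after "Emit:" by a JSON object that holds its "api" and its "payload". arm_command: Moves the arm, as the interface text tells. Its arguments: {"type":"object","properties":{"plan":{"type":"array","items":{"type":"array","items":{"type":"number"}}}},"required":["plan"]}

```bash
mkdir -p pics; python3 - <<'E'
from bench import robot, optics, finder
import cv2
o=robot.get_obs(); print(o['time'],o['tool_pos'],o['ee_rot'],o['width'],robot.grip_point_offset)
for n in ['scene','top']:
    s=optics.snapshot(n); cv2.imwrite(f'pics/{n}0.png',s['image'][:,:,::-1]); print(n,s['fx'],s['fy'],s['cx'],s['cy'],s['position'],s['rotation'])
E
```

```text
0.0 [0.21937992 0.50377503 0.20434157] [-3.14136963e+00  2.11352007e-03  1.15999143e+00] 0.0938910123291895 0.0188
scene 499.8011042777871 499.8011042777871 320.11608190998186 199.1646587549641 [-0.08397328 -1.10911022  0.94848417] [-2.18348263 -0.00530314 -0.43068185]
top 475.0555753079062 475.0555753079062 318.05859882796784 196.43318480373148 [0.22844577 0.08442189 1.64400477] [-2.98492451 -0.01257373 -1.54865644]
```

View pics/scene0.png

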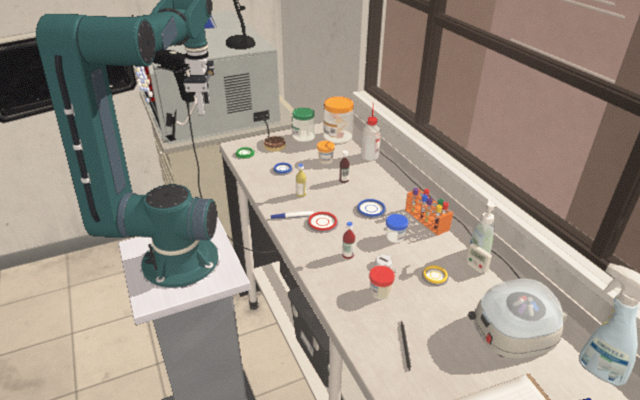

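View pics/top0.png

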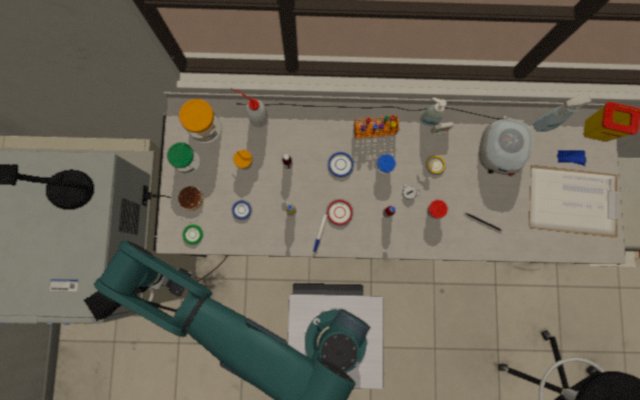

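The scene picture shows:
- Red-lid cup at (381,283), blue-lid cup (397,228), orange-lid cup (326,152).
- Bottles: blue-cap red (349,243), yellow-cap (301,182), white-cap dark (344,169).
- Nests: wide red (322,222), wide blue (371,208), narrow blue (283,169), narrow yellow (435,275), and a green look-alike (245,153).
- Other things: a big orange jar (339,118), a green jar, and a wash bottle with a red tip (371,137).

Next I'll run the finders and triangulate.

```bash
cat > h.py <<'E'
from bench import robot, optics, finder
import numpy as np, cv2
from scipy.spatial.transform import Rotation as R
def cam(n):
    o=robot.get_obs(); s=optics.snapshot(n)
    if n=='wrist':
        T=np.eye(4);T[:3,:3]=R.from_euler('xyz',o['ee_rot']).as_matrix();T[:3,3]=o['tool_pos']
        T=T@np.array(s['hand_eye']); s['R']=T[:3,:3]; s['p']=T[:3,3]
    else:
        r=np.array(s['rotation']); s['R']=R.from_euler('xyz',r).as_matrix() if r.shape==(3,) else r; s['p']=np.array(s['position'])
    return s
def ray(s,u,v):
    d=s['R']@np.array([(u-s['cx'])/s['fx'],(v-s['cy'])/s['fy'],1.]); return d
def atz(s,u,v,z):
    d=ray(s,u,v); return s['p']+d*(z-s['p'][2])/d[2]
def proj(s,P):
    q=(np.asarray(P)-s['p'])@s['R']; return np.stack([s['fx']*q[...,0]/q[...,2]+s['cx'],s['fy']*q[...,1]/q[...,2]+s['cy']],-1)
E
cat > loc.py <<'E'
from h import *
N={'cup_red':.0,'cup_blue':0,'cup_orange':0,'bottle_blue':0,'bottle_yellow':0,'bottle_white':0,'nest_wide_red':.013,'nest_wide_blue':.013,'nest_narrow_blue':.013,'nest_narrow_yellow':.013}
for c in ['top','scene']:
    s=cam(c)
    for n in N:
        for d in finder.masks_of(n,c)[:3]:
            m=np.array(d['pixels']); 
            if d['p']<.3 or m.sum()<5: continue
            v,u=np.nonzero(m); z=.009 if 'nest' in n else (.035 if 'cup' in n else .055)
            print(c,n,round(d['p'],2),m.sum(),np.round(d['extent']),'ctr',u.mean().round(1),v.mean().round(1),'xy',atz(s,u.mean(),v.mean(),z)[:2].round(3))
E
python3 loc.py
```

```text
top cup_red 0.55 301 [427. 201. 448. 218.] ctr 437.2 208.9 xy [ 0.45  -0.339]
top cup_blue 0.57 302 [380. 155. 398. 174.] ctr 385.9 163.6 xy [ 0.604 -0.163]
top cup_orange 0.5 290 [236. 152. 253. 170.] ctr 243.1 159.0 xy [0.608 0.332]
top bottle_blue 0.65 116 [383. 203. 395. 218.] ctr 389.1 211.3 xy [ 0.435 -0.171]
top bottle_yellow 0.4 103 [284. 204. 297. 216.] ctr 291.0 209.7 xy [0.432 0.16 ]
top bottle_white 0.62 328 [234. 150. 255. 172.] ctr 243.2 159.2 xy [0.603 0.329]
top nest_wide_red 0.9 595 [321. 197. 352. 226.] ctr 339.4 212.1 xy [ 0.434 -0.006]
top nest_wide_blue 0.9 568 [328. 152. 355. 176.] ctr 341.0 164.4 xy [ 0.603 -0.009]
top nest_narrow_blue 0.89 324 [232. 198. 255. 223.] ctr 241.8 209.8 xy [0.434 0.332]
top nest_narrow_blue 0.66 344 [182. 226. 205. 243.] ctr 192.7 234.1 xy [0.346 0.497]
top nest_narrow_blue 0.47 114 [282. 153. 295. 167.] ctr 287.4 161.5 xy [0.609 0.18 ]
top nest_narrow_yellow 0.8 288 [428. 156. 444. 174.] ctr 435.7 164.5 xy [ 0.611 -0.344]
scene cup_red 0.98 661 [366. 267. 396. 303.] ctr 381.3 281.2 xy [ 0.453 -0.329]
scene cup_blue 0.75 520 [387. 2
[... 200 characters left out ...]
 0.436 -0.177]
scene bottle_blue 0.74 512 [387. 216. 406. 242.] ctr 396.3 227.6 xy [ 0.592 -0.175]
scene bottle_yellow 0.69 236 [295. 166. 306. 198.] ctr 300.5 182.7 xy [0.432 0.155]
scene bottle_white 0.75 199 [345. 150. 347. 180.] ctr 344.4 170.4 xy [0.597 0.164]
scene nest_wide_red 0.89 533 [310. 209. 340. 234.] ctr 322.6 222.1 xy [ 0.434 -0.011]
scene nest_wide_red 0.75 239 [295. 167. 306. 198.] ctr 300.4 182.8 xy [0.458 0.22 ]
scene nest_wide_blue 0.72 481 [355. 201. 385. 218.] ctr 371.4 208.8 xy [ 0.605 -0.012]
scene nest_narrow_blue 0.55 187 [237. 143. 253. 163.] ctr 244.8 152.5 xy [0.348 0.497]
scene nest_narrow_yellow 0.97 440 [423. 266. 446. 289.] ctr 434.6 275.6 xy [ 0.61  -0.348]
```

Emit:
{"api": "arm_command", "payload": {"plan": [[1, 0.0, -0.03, 0.045, 8], [1, 0.03, -0.085, 0.045, 16], [1, 0.06, -0.14, 0.045, 23.5], [1, 0.09, -0.19, 0.045, 23.5], [1, 0.12, -0.24, 0.045, 23.5], [1, 0.155, -0.29, 0.045, 23.5], [1, 0.185, -0.34, 0.045, 23.5], [1, 0.185, -0.345, 0.045, 23.5], [1, 0.185, -0.345, 0.045, 23.5]]}}

```text
time: 2.33
tool_pos: [0.4045, 0.1593, 0.2506]
ee_rot: [-3.141, -0.001, 1.569]
wrist_force: [0.7, -0.8, -0.3]
width: 0.0939
```

```bash
python3 - <<'E'
from h import *
s=cam('wrist'); cv2.imwrite('pics/w1.png',s['image'][:,:,::-1]); o=robot.get_obs(); print(o['tool_pos'],o['ee_rot'],s['p'],s['hand_eye'],s['R'])
print(proj(s,[.432,.158,.117]))
E
```

```text
[0.40423552 0.15998344 0.25062684] [-3.14153680e+00 -8.23044816e-04  1.57086137e+00] [0.3234563  0.16006136 0.43067234] [[ 9.99999159e-01 -4.87653525e-05 -1.29577434e-03  7.67317908e-04]
 [ 4.09123222e-04  9.60115591e-01  2.79603084e-01 -8.10620869e-02]
 [ 1.23045821e-03 -2.79603379e-01  9.60114804e-01 -1.80082332e-01]
 [ 0.00000000e+00  0.00000000e+00  0.00000000e+00  1.00000000e+00]] [[ 2.03311952e-03  9.60186030e-01  2.79353995e-01]
 [ 9.99997814e-01 -1.81558947e-03 -1.03743435e-03]
 [-4.88937798e-04  2.79355494e-01 -9.60187622e-01]]
[316.92207368 210.095817  ]
```

View pics/w1.png

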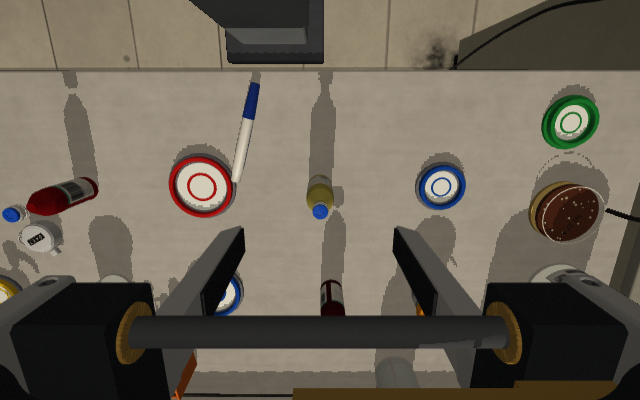

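The wrist picture shows the yellow-bodied bottle at (320,195), but its cap looks blue (320,211). That contradicts the description, so I'll check close crops.

```bash
python3 - <<'E'
from h import *
w=cv2.imread('pics/w1.png'); s=cam('scene'); a=s['image'][:,:,::-1]; t=cam('top')['image'][:,:,::-1]
def c(i,u,v,r=33): return cv2.resize(i[v-r:v+r,u-r:u+r],(260,260),interpolation=cv2.INTER_CUBIC)
cv2.imwrite('pics/c1.png',np.vstack([np.hstack([c(w,320,195),c(a,301,182),c(t,290,210,15)]),np.hstack([c(w,40,205),c(a,349,243),c(a,344,169)])]))
cv2.imwrite('pics/scene1.png',cv2.resize(a[80:330,200:600],(800,500)))
E
```

```text
(no output)
```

View pics/c1.png

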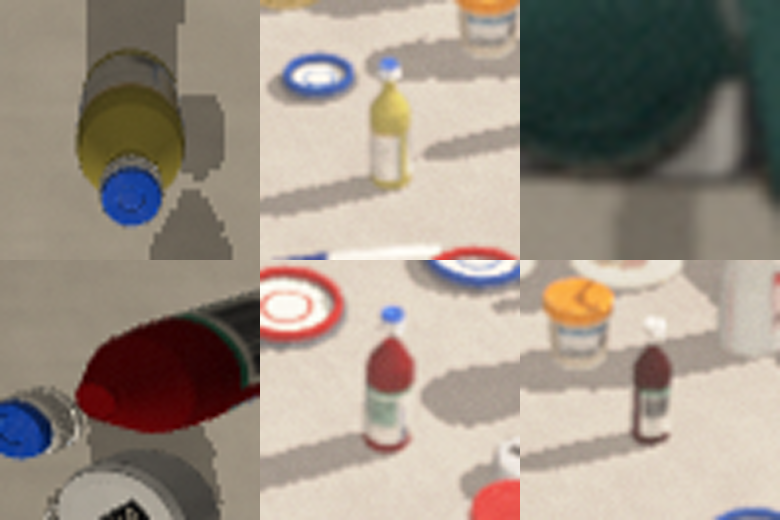

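View pics/scene1.png

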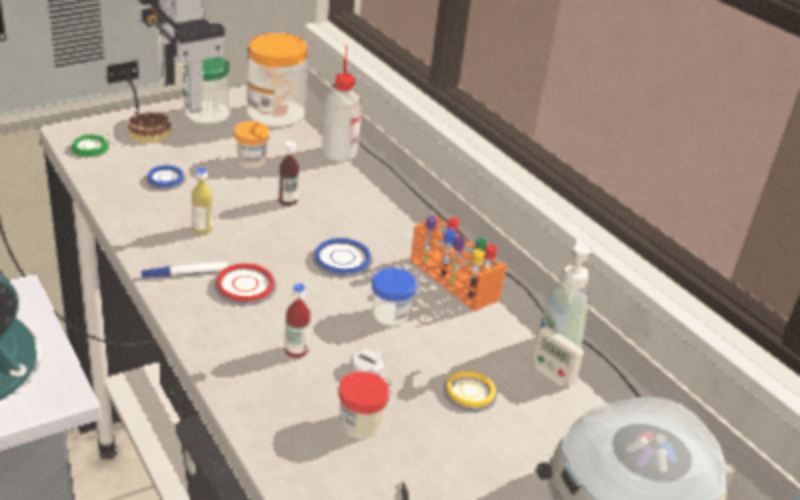

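Candidates for the yellow bottle: the pale yellow bottle at scene (301,182), the red bottle (349,243), the dark red bottle (344,169), and the wash bottle (371,137). The close crop shows that the only pale yellow bottle has a blue cap. The body colours still single out each bottle: pale yellow is bottle_yellow, red is bottle_blue, and dark red with a white cap is bottle_white. No other pale yellow bottle exists, so I'll go by body colour.

```bash
cat > wl.py <<'E'
from h import *
import sys
def go(tag):
    s=cam('wrist'); im=s['image']; cv2.imwrite(f'pics/{tag}.png',im[:,:,::-1]); print('tcp',robot.get_obs()['tool_pos'].round(4) if hasattr(robot.get_obs()['tool_pos'],'round') else robot.get_obs()['tool_pos'])
    hsv=cv2.cvtColor(im,cv2.COLOR_RGB2HSV); h,S,V=[hsv[...,i].astype(int) for i in range(3)]
    cols={'red':((h<8)|(h>172))&(S>150)&(V>90),'blue':(h>105)&(h<125)&(S>130)&(V>90),'yellow':(h>18)&(h<32)&(S>150)&(V>90)}
    for c,m in cols.items():
        n,l,st,ce=cv2.connectedComponentsWithStats(m.astype(np.uint8))
        for i in range(1,n):
            if st[i,4]<150: continue
            x,y,w,hh=st[i,:4]; q=cv2.findContours((l==i).astype(np.uint8),cv2.RETR_EXTERNAL,cv2.CHAIN_APPROX_NONE)[0][0]
            if len(q)<5: continue
            e=cv2.fitEllipse(cv2.convexHull(q)); u,v=e[0]
            print(c,st[i,4],'bb',x,y,w,hh,'ell',np.round(e[0],1),np.round(e[1],1),*[f'z{z}:{atz(s,u,v,z)[:2].round(4)}' for z in (.011,.067,.117)])
if __name__=='__main__': go(sys.argv[1])
E
python3 wl.py w2
```

```text
tcp [0.4041 0.1605 0.2506]
red 751 bb 168 157 63 60 ell [198.8 186.7] [57.7 64.9] z0.011:[ 0.4339 -0.0076] z0.067:[0.4191 0.0149] z0.117:[0.4059 0.035 ]
red 184 bb 186 173 30 28 ell [200.5 186.3] [26.6 29.9] z0.011:[ 0.4332 -0.0051] z0.067:[0.4185 0.0171] z0.117:[0.4054 0.0369]
blue 449 bb 419 167 46 43 ell [441.5 188. ] [40.8 46.7] z0.011:[0.4353 0.3342] z0.067:[0.4203 0.3111] z0.117:[0.4069 0.2905]
blue 164 bb 312 205 15 15 ell [318.8 211.9] [13.9 14.4] z0.011:[0.4712 0.1614] z0.067:[0.4514 0.1614] z0.117:[0.4338 0.1613]
blue 167 bb 1 207 18 15 ell [  9.  214.2] [12.6 17.6] z0.011:[ 0.4754 -0.2864] z0.067:[ 0.4551 -0.2267] z0.117:[ 0.4369 -0.1734]
yellow 180 bb 530 184 38 49 ell [556.6 209.9] [47.2 59.5] z0.011:[0.4676 0.5033] z0.067:[0.4483 0.4576] z0.117:[0.4311 0.4168]
yellow 212 bb 306 189 26 21 ell [318.6 200.6] [23.  25.1] z0.011:[0.4541 0.161 ] z0.067:[0.4366 0.161 ] z0.117:[0.421 0.161]
```

Emit:
{"api": "arm_command", "payload": {"plan": [[1, 0.03, 0.001, -0.03, 0], [1, 0.03, 0.001, -0.075, 0], [1, 0.03, 0.001, -0.12, 0], [1, 0.03, 0.001, -0.155, 0], [1, 0.03, 0.001, -0.174, 0], [1, 0.03, 0.001, -0.174, 0], [1, 0.03, 0.001, -0.174, 0]]}}

```text
time: 3.4
tool_pos: [0.4351, 0.1611, 0.0777]
ee_rot: [3.14, -0.001, 1.572]
wrist_force: [-0.4, 0.6, 0.2]
width: 0.0944
```

Emit:
{"api": "arm_command", "payload": {"plan": [[0, 0, 0, 0, 0], [0, 0, 0, 0, 0], [0, 0, 0, 0, 0], [0, 0, 0, 0, 0], [0, 0, 0, 0, 0], [0, 0, 0, 0, 0], [0, 0, 0, 0.01, 0], [0, 0, 0, 0.03, 0]]}}

```text
time: 4.4
tool_pos: [0.4341, 0.1601, 0.1065]
ee_rot: [-3.14, 0.0, 1.57]
wrist_force: [0.2, -0.3, -0.8]
width: 0.0173
```

Emit:
{"api": "arm_command", "payload": {"plan": [[0, 0, 0, 0.05, 0], [0, 0, 0, 0.1, 0], [0, 0.0, -0.02, 0.13, 0], [0, 0.01, -0.07, 0.13, 0], [0, 0.03, -0.12, 0.13, 0], [0, 0.05, -0.17, 0.13, 0], [0, 0.07, -0.22, 0.13, 0], [0, 0.08, -0.27, 0.13, 0], [0, 0.09, -0.32, 0.13, 0], [0, 0.1, -0.37, 0.13, 0]]}}

```text
time: 5.65
tool_pos: [0.5348, -0.2114, 0.237]
ee_rot: [3.141, -0.0, 1.57]
wrist_force: [0.8, -0.3, -0.2]
width: 0.0173
```

Emit:
{"api": "arm_command", "payload": {"plan": [[0, 0.015, -0.05, 0, 0], [0, 0.03, -0.1, 0, 0], [0, 0.03, -0.135, 0, 0], [0, 0.03, -0.135, 0, 0], [0, 0.03, -0.135, 0, 0], [0, 0.03, -0.135, 0, 0]]}}

```text
time: 6.4
tool_pos: [0.5649, -0.3434, 0.2372]
ee_rot: [3.141, -0.0, 1.572]
wrist_force: [0.2, -0.4, -0.6]
width: 0.0171
```

```bash
python3 wl.py w3
```

```text
tcp [ 0.5649 -0.3434  0.2372]
red 1364 bb 555 23 78 78 ell [594.5  62.4] [65.8 88. ] z0.011:[ 0.4342 -0.0068] z0.067:[ 0.441  -0.0531] z0.117:[ 0.4471 -0.0945]
red 3012 bb 296 36 60 65 ell [325.6  68.1] [59.7 64.2] z0.011:[ 0.4408 -0.3345] z0.067:[ 0.4467 -0.3357] z0.117:[ 0.452  -0.3367]
red 278 bb 574 46 35 36 ell [591.   63.3] [30.4 39. ] z0.011:[ 0.4352 -0.0109] z0.067:[ 0.4419 -0.0566] z0.117:[ 0.4479 -0.0975]
red 370 bb 471 49 27 28 ell [484.8  62.5] [19.9 35.8] z0.011:[ 0.4343 -0.1405] z0.067:[ 0.4411 -0.1683] z0.117:[ 0.4472 -0.1932]
blue 294 bb 498 41 20 20 ell [507.8  50.5] [17.4 21.5] z0.011:[ 0.4209 -0.1148] z0.067:[ 0.4295 -0.1462] z0.117:[ 0.4373 -0.1742]
blue 732 bb 531 167 65 60 ell [563.3 196.6] [54.9 70.1] z0.011:[ 0.6048 -0.0068] z0.067:[ 0.5881 -0.0531] z0.117:[ 0.5732 -0.0944]
blue 2105 bb 441 180 57 51 ell [469.9 205.4] [48.4 56.7] z0.011:[ 0.6176 -0.1334] z0.067:[ 0.5991 -0.1622] z0.117:[ 0.5827 -0.188 ]
blue 170 bb 545 182 30 29 ell [559.8 196. ] [25.4 32.2] z0.011:[ 0.6039 -0.0119] z0.067:[ 0.5874 -0.0575] z0.117:[ 0.5726 -0.0982]
blue 562 bb 305 232 28 27 ell [318.6 245. ] [26.2 27. ] z0.011:[ 0.6778 -0.343 ] z0.067:[ 0.6511 -0.3429] z0.117:[ 0.6272 -0.3429]
yellow 900 bb 298 200 43 32 ell [318.7 217.7] [35.1 42.2] z0.011:[ 0.6361 -0.3428] z0.067:[ 0.6151 -0.3428] z0.117:[ 0.5963 -0.3428]
```

View pics/w3.png

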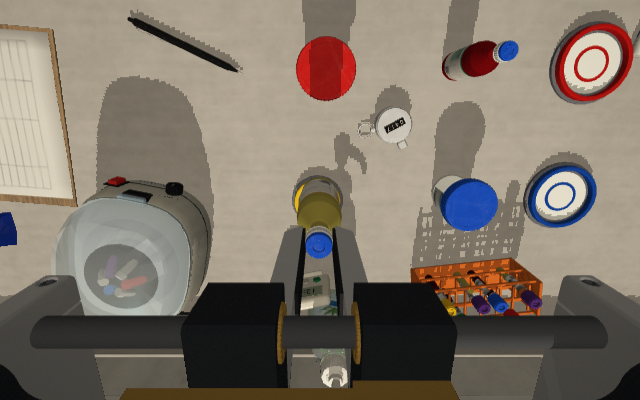

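Emit:
{"api": "arm_command", "payload": {"plan": [[0, 0.046, 0, 0, 0], [0, 0.046, 0, -0.04, 0], [0, 0.046, 0, -0.08, 0], [0, 0.046, 0, -0.12, 0], [0, 0.046, 0, -0.14, 0], [0, 0.046, 0, -0.14, 0]]}}

```text
time: 7.2
tool_pos: [0.6132, -0.3444, 0.1031]
ee_rot: [3.133, 0.004, 1.572]
wrist_force: [-0.7, 1.7, 10.3]
width: 0.0177
```

```bash
python3 wl.py w4 | grep -E 'tcp|yellow'; python3 - <<'E'
from h import *
s=cam('scene')['image'][:,:,::-1]; w=cv2.imread('pics/w4.png')
cv2.imwrite('pics/c2.png',np.hstack([cv2.resize(s[200:320,375:495],(390,390)),cv2.resize(w[140:300,240:400],(390,390))]))
E
```

```text
tcp [ 0.6132 -0.3444  0.103 ]
yellow 1023 bb 284 160 69 61 ell [317.9 193.9] [67.9 68.9] z0.011:[ 0.6114 -0.345 ] z0.067:[ 0.5948 -0.3446] z0.117:[ 0.5799 -0.3442]
yellow 902 bb 298 204 44 34 ell [319.2 222.4] [37.9 43. ] z0.011:[ 0.6396 -0.3437] z0.067:[ 0.6171 -0.3436] z0.117:[ 0.597  -0.3434]
yellow 572 bb 507 349 33 30 ell [523.2 362.2] [22.1 39.2] z0.011:[ 0.803  -0.1203] z0.067:[ 0.7468 -0.1663] z0.117:[ 0.6967 -0.2073]
```

View pics/c2.png

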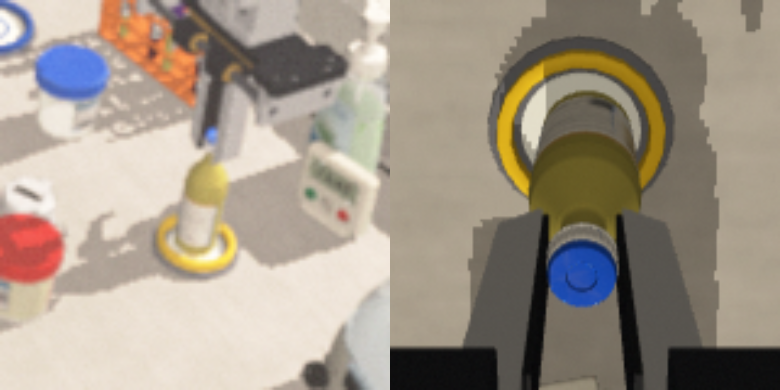

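Upward force of 10 N and a slight tilt while the bottle still hangs clear of the rim: the gripper is touching something behind it, probably the pump bottle. I'll back up and look.

Emit:
{"api": "arm_command", "payload": {"plan": [[0, 0, 0, 0.03, 0], [0, -0.02, 0, 0.06, 0], [0, -0.02, 0, 0.06, 0]]}}

```text
time: 7.68
tool_pos: [0.5918, -0.3451, 0.1614]
ee_rot: [3.135, 0.005, 1.57]
wrist_force: [-0.5, -0.2, -0.6]
width: 0.0174
```

```bash
python3 - <<'E'
from h import *
s=cam('scene')['image'][:,:,::-1]; w=cam('top')['image'][:,:,::-1]
cv2.imwrite('pics/c3.png',np.hstack([cv2.resize(s[130:330,370:570],(400,400)),cv2.resize(w[70:230,360:520],(400,400))]))
c=cam('wrist'); cv2.imwrite('pics/w5.png',c['image'][:,:,::-1])
E
```

```text
(no output)
```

View pics/c3.png

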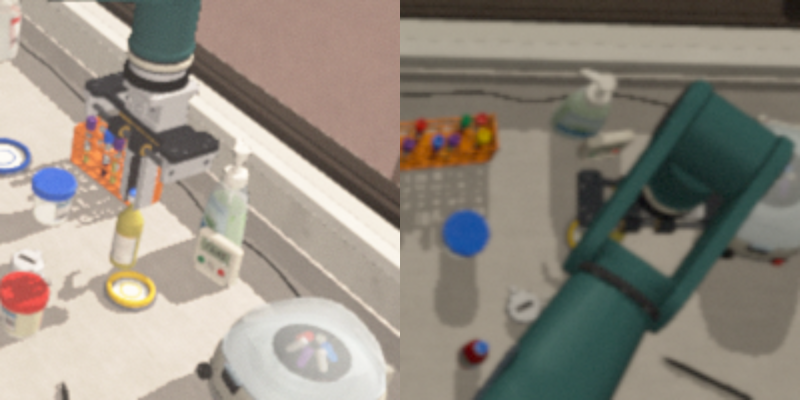

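View pics/w5.png

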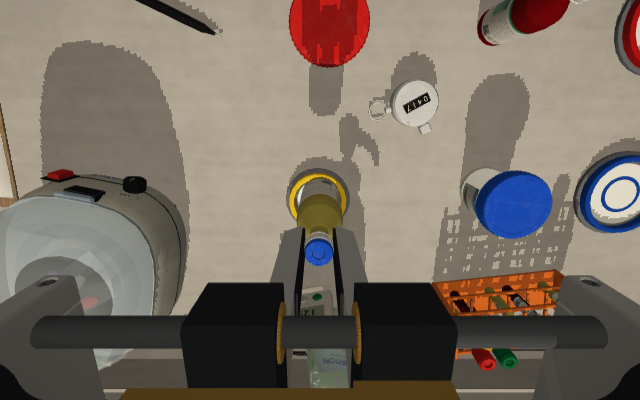

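```bash
python3 - <<'E'
from h import *
s=cam('wrist'); o=robot.get_obs(); t=np.array(o['tool_pos']); print(t,o['ee_rot'],o['wrist_force'],o['wrist_torque'])
for d in (-.08,0,.0188,.03,.0395): print(d,proj(s,t+[0,0,d]).round(1))
im=s['image']; cv2.imwrite('pics/c4.png',cv2.resize(im[150:300,220:420,::-1],(800,600),interpolation=cv2.INTER_CUBIC))
E
```

```text
[ 0.59045332 -0.34381165  0.15440916] [-3.13928565e+00 -2.05791931e-03  1.57079018e+00] [-0.92029527  0.38857713 -1.35890544] [ 0.02113114 -0.02171157  0.00843518]
-0.08 [318.  200.1]
0 [317.8 237.2]
0.0188 [317.7 250.6]
0.03 [317.7 259.9]
0.0395 [317.7 268.8]
```

View pics/c4.png

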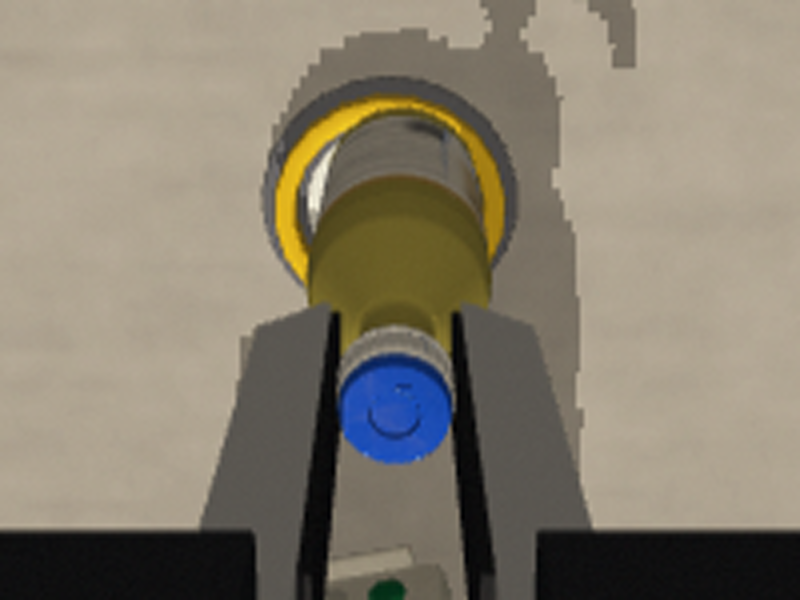

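The bottle slipped down about 20–28 mm in the grip: the cap centre sits at TCP+0.0205 instead of +0.0395. The 10 N was its underside meeting the holder floor, not an obstacle. I'll place it again using the real offset (TCP about 0.1015 at floor contact).

Emit:
{"api": "arm_command", "payload": {"plan": [[0, 0.02, 0, 0, 0], [0, 0.02, 0, -0.02, 0], [0, 0.02, 0, -0.04, 0], [0, 0.02, 0, -0.048, 0], [0, 0.02, 0, -0.051, 0], [0, 0.02, 0, -0.051, 0]]}}

```text
time: 8.62
tool_pos: [0.6106, -0.3449, 0.1058]
ee_rot: [3.141, 0.0, 1.57]
wrist_force: [-0.2, 0.1, -0.1]
width: 0.0171
```

```bash
cat > wc.py <<'E'
from h import *
import sys
s=cam('wrist'); o=robot.get_obs(); t=np.array(o['tool_pos']); print(t.round(4),np.round(o['ee_rot'],4),o['wrist_force'].round(2),o['width'])
u=s['image'][150:300,220:420,::-1]; c=cam('scene')['image'][:,:,::-1]; a,b=int(sys.argv[2]),int(sys.argv[3])
cv2.imwrite(f'pics/{sys.argv[1]}.png',np.hstack([cv2.resize(u,(480,360)),cv2.resize(c[b-50:b+50,a-42:a+42],(300,360))]))
E
python3 wc.py c5 435 250
```

```text
[ 0.6108 -0.3451  0.1063] [3.1404e+00 7.0000e-04 1.5699e+00] [-0.43  0.85 -1.35] 0.017145173111985754
```

View pics/c5.png

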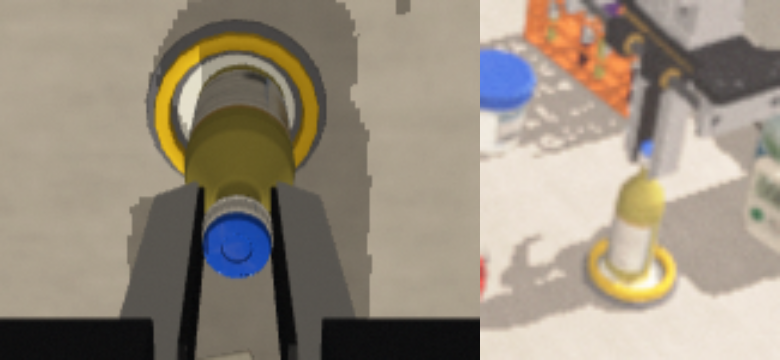

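```bash
python3 - <<'E'
from h import *
s=cam('scene')
print(proj(s,[[.611,-.345,.0],[.611,-.345,.012],[.611,-.345,.117],[.611,-.345,.125]]))
m=finder.masks_of('bottle_yellow','scene')
for d in m: 
    v,u=np.nonzero(d['pixels']); print(d['p'],d['extent'],u.mean(),v.mean(),cv2.fitLine(np.stack([u,v],1).astype(np.float32),2,0,.01,.01).ravel())
s=cam('wrist'); t=np.array(robot.get_obs()['tool_pos'])
for z in (.01,.08,.117,.122,.127): print(z,proj(s,[t[0],t[1],z]).round(1))
E
```

```text
[[433.79602803 277.23900739]
 [434.40297432 273.99128111]
 [439.99192949 244.08518082]
 [440.43937397 241.69093734]]
0.67 [429.3, 241.7, 444.1, 277.0] 436.5664893617021 262.2420212765957 [ 1.6583104e-01 -9.8615420e-01  4.3656650e+02  2.6224203e+02]
0.01 [318.2 194.9]
0.08 [318.  222.4]
0.117 [317.7 245. ]
0.122 [317.7 248.8]
0.127 [317.6 252.7]
```

Upright: the image axis matches the projected vertical, and the underside is about 4 mm above the floor. I'll lower 5 mm and release.

Emit:
{"api": "arm_command", "payload": {"plan": [[0, 0, 0, -0.003, 0], [0, 0, 0, -0.005, 0], [0, 0, 0, -0.005, 0], [0.3, 0, 0, -0.005, 0], [0.6, 0, 0, -0.005, 0], [0.9, 0, 0, -0.005, 0], [0.9, 0, 0, 0.0, 0], [0.9, 0, 0, 0.03, 0], [0.9, 0, 0, 0.08, 0], [0.9, 0, 0, 0.13, 0]]}}

```text
time: 10.12
tool_pos: [0.6104, -0.3446, 0.2368]
ee_rot: [-3.141, -0.0, 1.57]
wrist_force: [0.6, -0.3, 0.3]
width: 0.0831
```

```bash
python3 wc.py c6 435 250
```

```text
[ 0.6124 -0.346   0.2465] [3.1301 0.0078 1.57  ] [-0.68  0.83  3.4 ] 0.08381626441557885
```

View pics/c6.png

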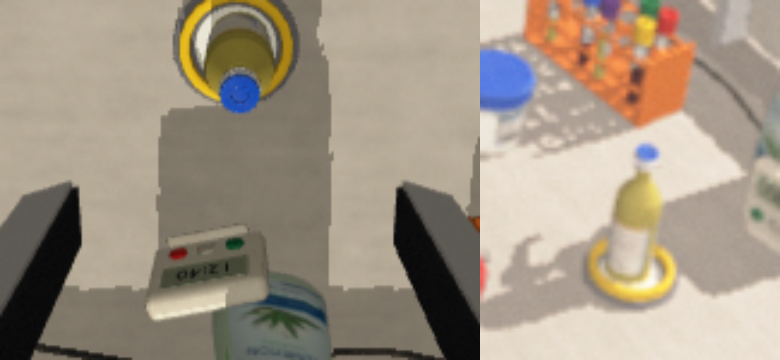

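Yellow bottle is standing in its holder. Next is bottle_blue, the red-bodied one. I'll pre-narrow the jaws and close for longer before lifting, since the grip had probably not built up the last time.

Emit:
{"api": "arm_command", "payload": {"plan": [[0.9, -0.02, 0.02, 0, 0], [0.6, -0.06, 0.06, 0, 0], [0.5, -0.1, 0.1, 0, 0], [0.5, -0.14, 0.14, 0, 0], [0.5, -0.174, 0.171, 0, 0], [0.5, -0.174, 0.171, 0, 0], [0.5, -0.174, 0.171, 0, 0]]}}

```text
time: 11.1
tool_pos: [0.437, -0.1741, 0.2354]
ee_rot: [3.141, 0.0, 1.57]
wrist_force: [0.1, 0.5, 0.1]
width: 0.047
```

```bash
python3 wl.py w6
```

```text
tcp [ 0.4373 -0.1744  0.2353]
red 875 bb 411 133 67 66 ell [444.6 165.6] [61.6 69.7] z0.011:[ 0.4337 -0.0063] z0.067:[ 0.423  -0.0294] z0.117:[ 0.4133 -0.05  ]
red 203 bb 428 151 31 30 ell [442.7 165.5] [28.3 31.9] z0.011:[ 0.4337 -0.0089] z0.067:[ 0.4229 -0.0316] z0.117:[ 0.4133 -0.052 ]
red 2247 bb 154 158 56 54 ell [181.  185.2] [50.7 57.7] z0.011:[ 0.4604 -0.3603] z0.067:[ 0.4459 -0.3344] z0.117:[ 0.433  -0.3113]
blue 198 bb 311 181 17 16 ell [318.9 188.7] [15.4 15.7] z0.011:[ 0.4654 -0.1735] z0.067:[ 0.4502 -0.1734] z0.117:[ 0.4367 -0.1734]
blue 299 bb 402 254 59 32 ell [431.4 277.1] [45.9 57.6] z0.011:[ 0.6012 -0.0069] z0.067:[ 0.5672 -0.03  ] z0.117:[ 0.5369 -0.0505]
blue 1478 bb 305 278 48 38 ell [328.9 298.9] [41.2 47.9] z0.011:[ 0.6386 -0.1583] z0.067:[ 0.5994 -0.1604] z0.117:[ 0.5645 -0.1622]
yellow 280 bb 182 264 44 19 ell [203.4 280.1] [32.9 41.6] z0.011:[ 0.6062 -0.3454] z0.067:[ 0.5716 -0.3215] z0.117:[ 0.5406 -0.3002]
```

View pics/w6.png

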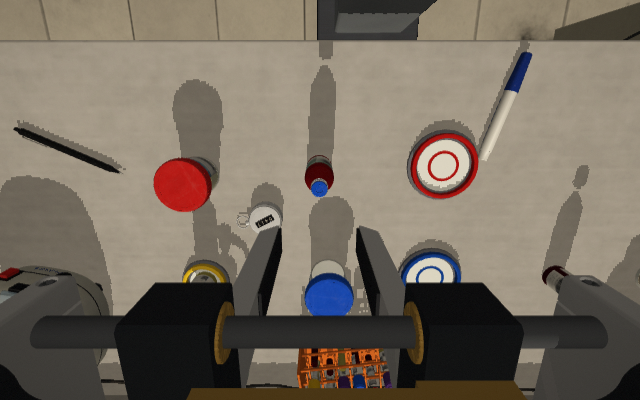

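Bottle_blue's cap is at (319,189), i.e. xy (0.4367, -0.1734), directly under the TCP.

Emit:
{"api": "arm_command", "payload": {"plan": [[0.5, 0, 0.001, -0.04, 0], [0.5, 0, 0.001, -0.08, 0], [0.5, 0, 0.001, -0.12, 0], [0.5, 0, 0.001, -0.15, 0], [0.5, 0, 0.001, -0.161, 0], [0.5, 0, 0.001, -0.161, 0], [0, 0, 0.001, -0.161, 0], [0, 0, 0.001, -0.161, 0], [0, 0, 0.001, -0.161, 0], [0, 0, 0.001, -0.161, 0]]}}

```text
time: 12.4
tool_pos: [0.4371, -0.1729, 0.0753]
ee_rot: [3.14, 0.001, 1.57]
wrist_force: [-1.0, -0.6, 2.6]
width: 0.0175
```

Emit:
{"api": "arm_command", "payload": {"plan": [[0, 0, 0, 0, 0], [0, 0, 0, 0, 0], [0, 0, 0, 0.005, 0], [0, 0, 0, 0.015, 0], [0, 0, 0, 0.03, 0], [0, 0, 0, 0.05, 0], [0, 0, 0, 0.05, 0]]}}

```text
time: 13.28
tool_pos: [0.4381, -0.1735, 0.1271]
ee_rot: [3.137, 0.002, 1.57]
wrist_force: [0.3, -1.0, -0.5]
width: 0.0175
```

```bash
cat > slip.py <<'E'
from h import *
s=cam('wrist'); o=robot.get_obs(); t=np.array(o['tool_pos']); print(t.round(4),o['wrist_force'].round(2),o['width'])
hsv=cv2.cvtColor(s['image'],cv2.COLOR_RGB2HSV); m=((abs(hsv[...,0].astype(int)-115)<10)&(hsv[...,1]>130)&(hsv[...,2]>90)).astype(np.uint8); m[:,:270]=0;m[:,370:]=0
n,l,st,ce=cv2.connectedComponentsWithStats(m)
for i in range(1,n):
    if st[i,4]>80: print(st[i],ce[i].round(1))
ds=np.arange(-.06,.06,.001); pv=proj(s,t+np.outer(ds,[0,0,1]))[:,1]
i=1+np.argmin([abs(ce[k][0]-318)+(st[k,4]<80)*999+abs(ce[k][1]-240) for k in range(1,n)]); print('cap offset above TCP',np.interp(ce[i][1],pv,ds))
E
python3 slip.py; python3 wc.py c7 349 225
```

```text
[ 0.4373 -0.1731  0.1257] [ 1.06 -0.02 -0.59] 0.017738075705553868
[303 256  32  31 731] [318.5 271.7]
[ 299  348   50   40 1745] [325.  367.3]
cap offset above TCP 0.04357405389498988
[ 0.4367 -0.1728  0.1247] [3.1412e+00 1.0000e-04 1.5702e+00] [ 0.16 -0.62 -0.39] 0.017412215602108705
```

View pics/c7.png

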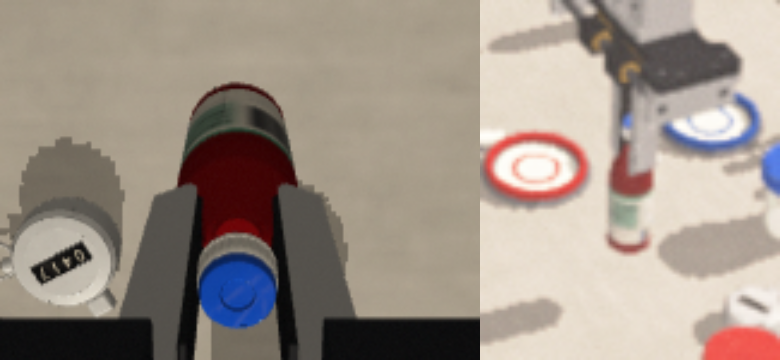

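No slip this time (cap at TCP+0.0436, expected 0.0425). Carrying it to the narrow blue holder now, gently, with a look just before.

Emit:
{"api": "arm_command", "payload": {"plan": [[0, 0, 0.02, 0.02, 0], [0, 0, 0.06, 0.03, 0], [0, 0, 0.11, 0.03, 0], [0, 0, 0.16, 0.03, 0], [0, 0, 0.21, 0.03, 0], [0, 0, 0.26, 0.03, 0], [0, 0, 0.31, 0.03, 0], [0, 0, 0.36, 0.03, 0], [0, 0, 0.4, 0.03, 0], [0, 0, 0.42, 0.03, 0]]}}

```text
time: 14.68
tool_pos: [0.4357, 0.249, 0.1532]
ee_rot: [-3.139, 0.001, 1.573]
wrist_force: [-0.3, -0.3, -0.9]
width: 0.0175
```

Emit:
{"api": "arm_command", "payload": {"plan": [[0, 0, 0, 0, 0], [0, 0, 0, 0, 0]]}}

```text
time: 14.92
tool_pos: [0.4364, 0.2464, 0.1538]
ee_rot: [-3.14, 0.001, 1.57]
wrist_force: [1.0, -0.4, -0.3]
width: 0.0174
```

```bash
python3 wl.py w7|grep -E 'tcp|blue'; python3 slip.py
```

```text
tcp [0.4365 0.2462 0.1541]
blue 816 bb 371 154 59 57 ell [399.8 182. ] [55.3 60. ] z0.011:[0.4351 0.3342] z0.067:[0.4213 0.3192] z0.117:[0.409  0.3057]
blue 705 bb 303 258 32 29 ell [318.5 271.8] [28.1 31.4] z0.011:[0.5437 0.2465] z0.067:[0.511  0.2466] z0.117:[0.4819 0.2468]
blue 287 bb 80 287 66 28 ell [111.7 308.2] [39.9 65.3] z0.011:[ 0.5936 -0.0066] z0.067:[0.5523 0.0375] z0.117:[0.5155 0.0768]
[0.4367 0.2462 0.1542] [ 0.06 -0.69 -0.62] 0.017300808386144586
[303 258  32  29 704] [318.5 271.8]
cap offset above TCP 0.04093954713133025
```

View pics/w7.png

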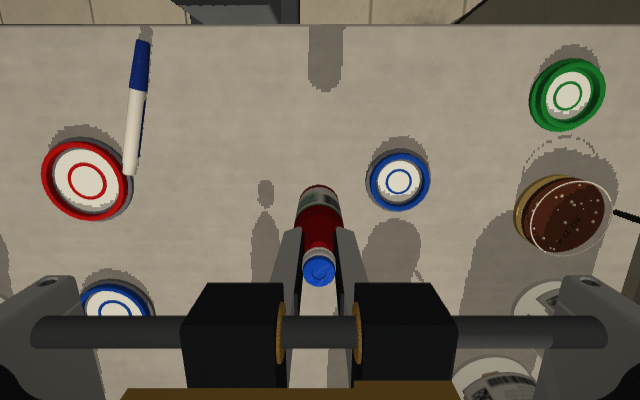

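Blue-rimmed holder at (400,182), i.e. (0.4351, 0.3342); the green look-alike is at (566,95), which I'll avoid.

Emit:
{"api": "arm_command", "payload": {"plan": [[0, -0.001, 0.045, 0, 0], [0, -0.001, 0.088, 0, 0], [0, -0.001, 0.088, -0.01, 0], [0, -0.001, 0.088, -0.04, 0], [0, -0.001, 0.088, -0.06, 0], [0, -0.001, 0.088, -0.068, 0], [0, -0.001, 0.088, -0.071, 0], [0, -0.001, 0.088, -0.071, 0]]}}

```text
time: 16.02
tool_pos: [0.4362, 0.335, 0.0842]
ee_rot: [3.141, -0.001, 1.569]
wrist_force: [0.3, -0.5, -1.4]
width: 0.0174
```

```bash
python3 slip.py; python3 wc.py c8 283 150
```

```text
[0.4363 0.3353 0.0845] [ 0.6  -0.28 -0.51] 0.017730253607194324
[280 167  74  61 900] [315.5 191.8]
[303 256  32  31 746] [318.6 271.4]
cap offset above TCP 0.04036962775170869
[0.4363 0.3354 0.0846] [ 3.1399e+00 -1.1000e-03  1.5699e+00] [-1.02  0.34 -1.44] 0.017425076149478684
```

View pics/c8.png

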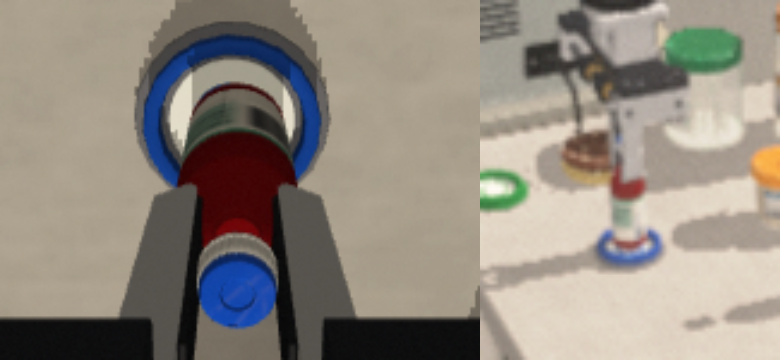

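Inside the rim and about 3 mm above the floor. I'll lower it slightly, release and lift.

Emit:
{"api": "arm_command", "payload": {"plan": [[0, 0, 0, -0.002, 0], [0, 0, 0, -0.004, 0], [0, 0, 0, -0.004, 0], [0.3, 0, 0, -0.004, 0], [0.6, 0, 0, -0.004, 0], [0.9, 0, 0, -0.004, 0], [0.9, 0, 0, 0.0, 0], [0.9, 0, 0, 0.03, 0], [0.9, 0, 0, 0.08, 0], [0.9, 0, 0, 0.13, 0]]}}

```text
time: 17.42
tool_pos: [0.4354, 0.3351, 0.2148]
ee_rot: [-3.141, 0.0, 1.57]
wrist_force: [0.5, 0.2, 0.4]
width: 0.083
```

```bash
python3 wc.py c9 283 150; python3 wl.py w8|grep -E 'tcp|blue'
```

```text
[0.4382 0.3369 0.2237] [ 3.1298 -0.0074  1.5703] [1.45 0.03 4.39] 0.08392997496031802
tcp [0.4373 0.3363 0.2179]
blue 157 bb 82 52 10 37 ell [78.1 89.4] [ 8.8 12.2] z0.011:[0.3419 0.0525] z0.067:[0.3438 0.0933] z0.117:[0.3455 0.1298]
blue 428 bb 290 142 50 46 ell [314.4 165.9] [47.8 49.2] z0.011:[0.4351 0.3335] z0.067:[0.4236 0.3339] z0.117:[0.4133 0.3343]
blue 224 bb 308 182 17 17 ell [316.  189.9] [16.4 16.7] z0.011:[0.4671 0.3355] z0.067:[0.451  0.3356] z0.117:[0.4367 0.3357]
blue 250 bb 46 257 60 25 ell [ 75.3 278.8] [41.8 60.1] z0.011:[ 0.5986 -0.0096] z0.067:[0.5636 0.0401] z0.117:[0.5323 0.0845]
```

View pics/c9.png

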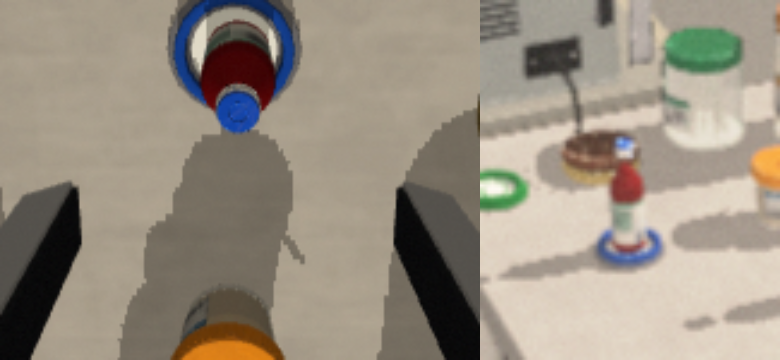

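Bottle_blue stands in its holder. Next, cup_red at about (0.447, -0.336).

Emit:
{"api": "arm_command", "payload": {"plan": [[1, 0, -0.03, 0.01, 0], [1, 0, -0.085, 0.01, 0], [1, 0, -0.14, 0.01, 0], [1, 0, -0.195, 0.01, 0], [1, 0, -0.25, 0.01, 0], [1, 0, -0.305, 0.01, 0], [1, 0, -0.36, 0.01, 0], [1, 0, -0.415, 0.01, 0], [1, 0, -0.47, 0.01, 0], [1, 0, -0.525, 0.01, 0]]}}

```text
time: 18.82
tool_pos: [0.4347, -0.1912, 0.2218]
ee_rot: [-3.14, -0.002, 1.57]
wrist_force: [0.4, 0.7, 0.6]
width: 0.094
```

Emit:
{"api": "arm_command", "payload": {"plan": [[1, 0.0, -0.05, 0, 0], [1, 0.0, -0.1, 0, 0], [1, 0.0, -0.14, 0, 0], [1, 0.0, -0.146, 0, 0], [1, 0.0, -0.146, 0, 0], [1, 0.0, -0.146, 0, 0]]}}

```text
time: 19.58
tool_pos: [0.4358, -0.3343, 0.2233]
ee_rot: [-3.141, -0.001, 1.572]
wrist_force: [0.1, -0.1, 0.6]
width: 0.0941
```

```bash
python3 wl.py w9|grep -E 'tcp|red'
```

```text
tcp [ 0.4359 -0.3344  0.2236]
red 980 bb 535 136 73 66 ell [571.8 169.1] [59.4 76.8] z0.011:[ 0.4343 -0.0062] z0.067:[ 0.423  -0.0529] z0.117:[ 0.4128 -0.0947]
red 216 bb 552 154 33 30 ell [568.3 168.5] [27.5 34.6] z0.011:[ 0.4335 -0.0109] z0.067:[ 0.4222 -0.057 ] z0.117:[ 0.4122 -0.0982]
red 2389 bb 290 162 56 55 ell [317.  188.8] [54.6 56.2] z0.011:[ 0.4609 -0.3359] z0.067:[ 0.4458 -0.3356] z0.117:[ 0.4322 -0.3353]
```

View pics/w9.png

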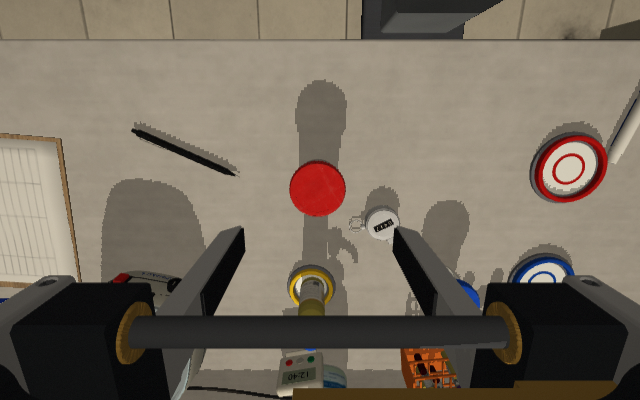

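```bash
python3 - <<'E'
from h import *
s=cam('wrist')
for u,v in [(380,206),(366,215),(383,222),(350,223)]: print(u,v,atz(s,u,v,.02).round(3))
E
```

```text
380 206 [ 0.482 -0.253  0.02 ]
366 215 [ 0.495 -0.271  0.02 ]
383 222 [ 0.504 -0.248  0.02 ]
350 223 [ 0.506 -0.292  0.02 ]
```

The tally counter stays clear of the fingers (more than 20 mm). Descending on the cup.

Emit:
{"api": "arm_command", "payload": {"plan": [[1, 0.0105, -0.0015, -0.04, 0], [1, 0.0105, -0.0015, -0.09, 0], [1, 0.0105, -0.0015, -0.14, 0], [1, 0.0105, -0.0015, -0.18, 0], [1, 0.0105, -0.0015, -0.2, 0], [1, 0.0105, -0.0015, -0.207, 0], [1, 0.0105, -0.0015, -0.207, 0]]}}

```text
time: 20.55
tool_pos: [0.4465, -0.337, 0.017]
ee_rot: [3.141, 0.0, 1.571]
wrist_force: [-0.2, -0.4, -0.3]
width: 0.0941
```

Emit:
{"api": "arm_command", "payload": {"plan": [[0, 0, 0, 0, 0], [0, 0, 0, 0, 0], [0, 0, 0, 0, 0], [0, 0, 0, 0, 0], [0, 0, 0, 0, 0], [0, 0, 0, 0, 0], [0, 0, 0, 0, 0], [0, 0, 0, 0.01, 0], [0, 0, 0, 0.03, 0], [0, 0, 0, 0.03, 0]]}}

```text
time: 21.8
tool_pos: [0.4473, -0.3383, 0.0485]
ee_rot: [3.138, 0.003, 1.57]
wrist_force: [-1.1, 0.1, -0.6]
width: 0.0561
```

```bash
python3 wc.py c10 381 270; python3 wl.py w10|grep -E 'tcp|red'
```

```text
[ 0.4466 -0.3377  0.0473] [3.1401e+00 1.3000e-03 1.5701e+00] [-0.38 -0.05 -0.57] 0.0558359169215762
tcp [ 0.4458 -0.337   0.0459]
red 10349 bb 256 213 126 103 ell [318.6 277.6] [127.1 129.7] z0.011:[ 0.4961 -0.3368] z0.067:[ 0.462  -0.3367] z0.117:[ 0.4316 -0.3366]
```

View pics/c10.png

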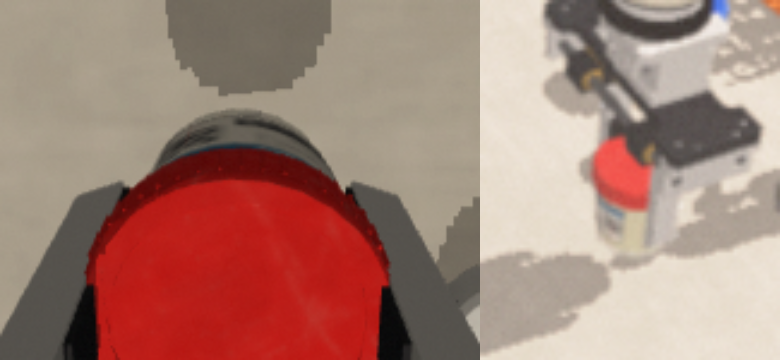

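Cup_red is held upright (55.8 mm wide). Carrying it to the wide red holder at (0.434, -0.007).

Emit:
{"api": "arm_command", "payload": {"plan": [[0, 0, 0.02, 0.02, 0], [0, 0, 0.06, 0.03, 0], [0, -0.005, 0.11, 0.03, 0], [0, -0.01, 0.16, 0.03, 0], [0, -0.0125, 0.21, 0.03, 0], [0, -0.0125, 0.26, 0.03, 0], [0, -0.0125, 0.3, 0.03, 0], [0, -0.0125, 0.32, 0.03, 0], [0, -0.0125, 0.33, 0.03, 0], [0, -0.0125, 0.33, 0.03, 0]]}}

```text
time: 23.2
tool_pos: [0.4334, -0.0071, 0.076]
ee_rot: [-3.141, 0.0, 1.571]
wrist_force: [0.1, 0.0, -0.2]
width: 0.056
```

Emit:
{"api": "arm_command", "payload": {"plan": [[0, 0, 0, -0.015, 0], [0, 0, 0, -0.03, 0], [0, 0, 0, -0.04, 0], [0, 0, 0, -0.045, 0], [0, 0, 0, -0.045, 0]]}}

```text
time: 23.82
tool_pos: [0.4334, -0.0073, 0.031]
ee_rot: [-3.141, -0.0, 1.57]
wrist_force: [-0.2, -0.3, -0.4]
width: 0.056
```

```bash
python3 wc.py c11 322 210; python3 wl.py w11|grep -E 'tcp|red'
```

```text
[ 0.4338 -0.0073  0.0315] [ 3.1415 -0.      1.57  ] [ 1.06 -0.06  0.08] 0.05656523532701425
tcp [ 0.4342 -0.0073  0.032 ]
red 1534 bb 257 166 125 64 ell [318.9 222.9] [114.7 125. ] z0.011:[ 0.432  -0.0066] z0.067:[ 0.4099 -0.0066] z0.117:[ 0.3902 -0.0065]
red 10400 bb 256 213 126 103 ell [318.6 277.6] [128.5 129.6] z0.011:[ 0.4751 -0.0068] z0.067:[ 0.441  -0.0067] z0.117:[ 0.4106 -0.0066]
```

View pics/c11.png

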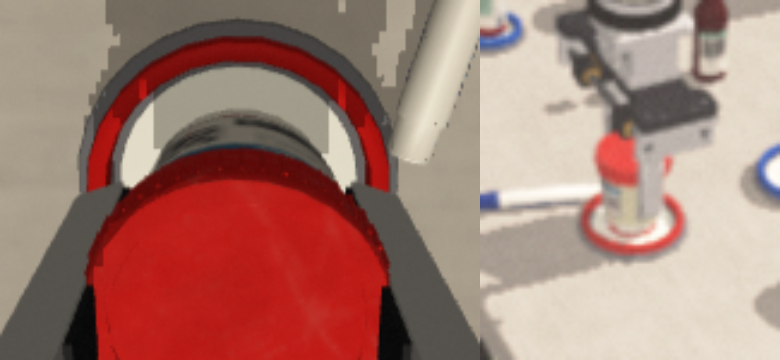

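Emit:
{"api": "arm_command", "payload": {"plan": [[0, 0, 0, -0.005, 0], [0, 0, 0, -0.008, 0], [0, 0, 0, -0.009, 0], [0, 0, 0, -0.009, 0], [0.3, 0, 0, -0.009, 0], [0.9, 0, 0, -0.009, 0], [0.9, 0, 0, -0.009, 0], [0.9, 0, 0, -0.009, 0], [0.9, 0, 0, 0.01, 0], [0.9, 0, 0, 0.03, 0]]}}

```text
time: 25.22
tool_pos: [0.4333, -0.0072, 0.0617]
ee_rot: [-3.141, -0.0, 1.57]
wrist_force: [-0.0, -0.4, 0.2]
width: 0.0846
```

Emit:
{"api": "arm_command", "payload": {"plan": [[0.95, 0, 0, 0.03, 0], [1, 0, 0, 0.08, 0], [1, 0, 0, 0.13, 0], [1, 0, 0, 0.15, 0], [1, 0, 0, 0.15, 0]]}}

```text
time: 25.85
tool_pos: [0.4347, -0.0074, 0.2135]
ee_rot: [3.137, 0.001, 1.57]
wrist_force: [-0.3, -0.3, -0.1]
width: 0.0941
```

```bash
python3 wc.py c12 322 210; python3 wl.py w12|grep -E 'tcp|red|blue'
```

```text
[ 0.4338 -0.0073  0.2116] [3.1406 0.     1.5702] [-0.95  0.61 -0.78] 0.09394748126035253
tcp [ 0.4329 -0.0071  0.2098]
red 3260 bb 284 139 70 75 ell [318.5 175.4] [69.2 74.8] z0.011:[ 0.4372 -0.0068] z0.067:[ 0.4247 -0.0067] z0.117:[ 0.4135 -0.0067]
blue 281 bb 566 153 35 46 ell [588.8 174.6] [41.8 52.2] z0.011:[0.4365 0.3329] z0.067:[0.4241 0.2829] z0.117:[0.413  0.2382]
blue 465 bb 287 266 62 49 ell [317.9 292.1] [53.1 61.5] z0.011:[ 0.6056 -0.0079] z0.067:[ 0.5683 -0.0077] z0.117:[ 0.5349 -0.0075]
```

View pics/w12.png

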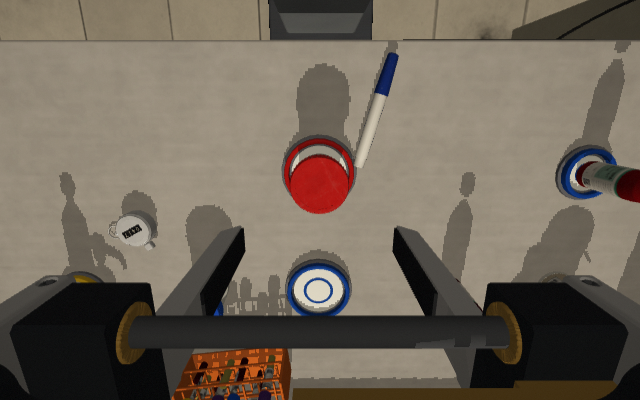

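View pics/c12.png

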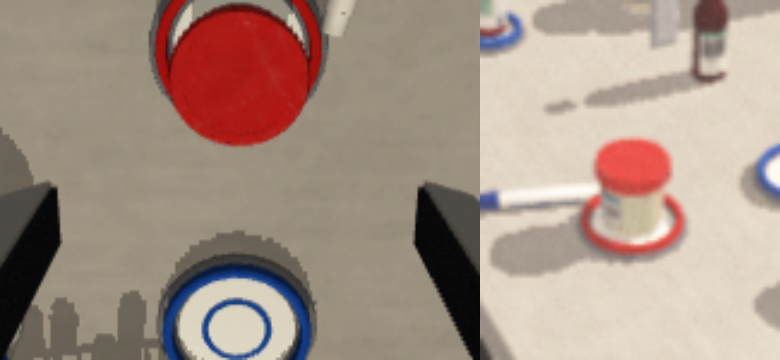

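Cup_red is centred in its holder. Next, cup_blue at about (0.599, -0.162). I'll look first at how close the tube rack is.

Emit:
{"api": "arm_command", "payload": {"plan": [[1, 0.02, -0.02, 0, 0], [1, 0.05, -0.06, 0, 0], [1, 0.085, -0.1, 0, 0], [1, 0.11, -0.135, 0, 0], [1, 0.125, -0.155, 0, 0], [1, 0.125, -0.155, 0, 0], [1, 0.125, -0.155, 0, 0]]}}

```text
time: 26.88
tool_pos: [0.5578, -0.1614, 0.2102]
ee_rot: [-3.139, -0.002, 1.571]
wrist_force: [-0.3, -0.4, 0.4]
width: 0.0939
```

```bash
python3 wl.py w13|grep -E 'tcp|blue'
```

```text
tcp [ 0.5579 -0.1612  0.2108]
blue 725 bb 404 176 67 64 ell [437.  207.9] [61.4 69.2] z0.011:[ 0.6046 -0.0072] z0.067:[ 0.5858 -0.0299] z0.117:[ 0.569  -0.0501]
blue 2322 bb 291 193 57 53 ell [319. 219.] [53.  56.5] z0.011:[ 0.6199 -0.1601] z0.067:[ 0.5988 -0.1603] z0.117:[ 0.58   -0.1603]
blue 190 bb 420 193 31 29 ell [435.1 207.2] [28.2 32. ] z0.011:[ 0.6037 -0.0097] z0.067:[ 0.585 -0.032] z0.117:[ 0.5684 -0.0519]
blue 208 bb 119 242 19 16 ell [127.8 249.5] [14.8 18.1] z0.011:[ 0.6635 -0.4183] z0.067:[ 0.636  -0.3803] z0.117:[ 0.6115 -0.3464]
```

View pics/w13.png

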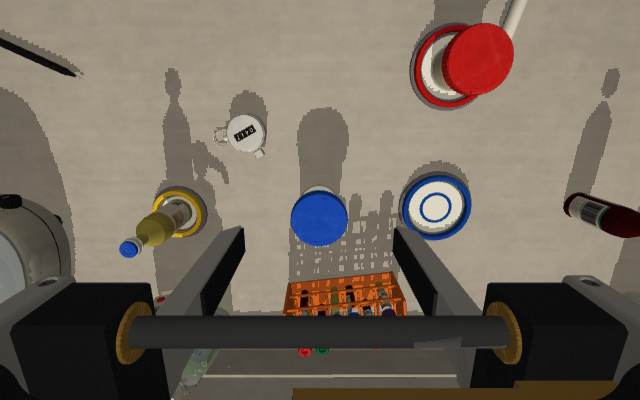

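```bash
python3 - <<'E'
from h import *
s=cam('wrist')
for z in (0,.05,.08,.1): print(z,[atz(s,u,v,z)[:2].round(3).tolist() for u,v in [(287,284),(400,273),(285,318),(408,316)]])
s=cam('scene')
print([ [atz(s,u,v,z)[:2].round(3).tolist() for z in (0,.05,.08,.1)] for u,v in [(407,212),(407,192),(438,231),(438,212)]])
E
```

```text
0 [[0.724, -0.206], [0.707, -0.045], [0.782, -0.211], [0.779, -0.027]]
0.05 [[0.693, -0.2], [0.677, -0.059], [0.743, -0.204], [0.74, -0.044]]
0.08 [[0.674, -0.197], [0.66, -0.068], [0.72, -0.201], [0.717, -0.055]]
0.1 [[0.661, -0.195], [0.648, -0.074], [0.704, -0.198], [0.702, -0.062]]
[[[0.707, -0.064], [0.665, -0.119], [0.64, -0.152], [0.623, -0.174]], [[0.769, 0.033], [0.724, -0.027], [0.697, -0.064], [0.679, -0.088]], [[0.74, -0.184], [0.696, -0.233], [0.67, -0.262], [0.653, -0.282]], [[0.797, -0.104], [0.751, -0.157], [0.723, -0.189], [0.704, -0.21]]]
```

The rack front is at x of about 0.67 or more, while the gripper body reaches only 0.637. Clear, so descending.

Emit:
{"api": "arm_command", "payload": {"plan": [[1, 0.041, 0.0005, -0.03, 0], [1, 0.041, 0.0005, -0.08, 0], [1, 0.041, 0.0005, -0.12, 0], [1, 0.041, 0.0005, -0.16, 0], [1, 0.041, 0.0005, -0.185, 0], [1, 0.041, 0.0005, -0.193, 0], [1, 0.041, 0.0005, -0.193, 0]]}}

```text
time: 27.9
tool_pos: [0.5997, -0.1614, 0.019]
ee_rot: [3.141, 0.0, 1.571]
wrist_force: [-0.3, -0.2, 0.2]
width: 0.0943
```

Emit:
{"api": "arm_command", "payload": {"plan": [[0, 0, 0, 0, 0], [0, 0, 0, 0, 0], [0, 0, 0, 0, 0], [0, 0, 0, 0, 0], [0, 0, 0, 0, 0], [0, 0, 0, 0, 0], [0, 0, 0, 0, 0], [0, 0, 0, 0.01, 0], [0, 0, 0, 0.03, 0], [0, 0, 0, 0.03, 0]]}}

```text
time: 29.15
tool_pos: [0.6016, -0.1625, 0.0519]
ee_rot: [3.136, 0.002, 1.57]
wrist_force: [-0.0, -0.2, -0.7]
width: 0.0559
```

```bash
python3 wc.py c14 397 215
```

```text
[ 0.6008 -0.1622  0.0505] [3.1382e+00 1.2000e-03 1.5701e+00] [-0.13 -0.74  0.24] 0.05630358156474479
```

View pics/c14.png

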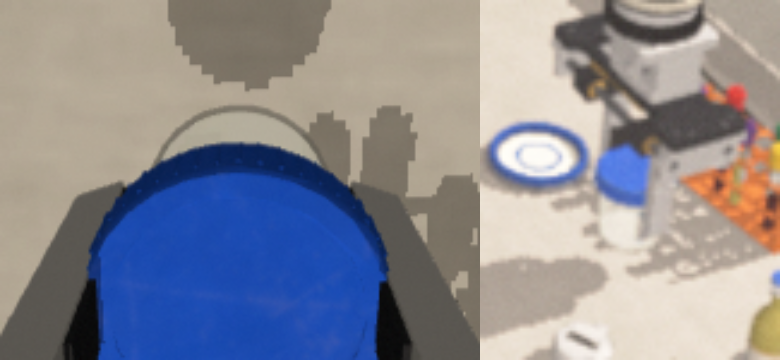

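Emit:
{"api": "arm_command", "payload": {"plan": [[0, 0, 0.02, 0.02, 0], [0, 0.002, 0.06, 0.03, 0], [0, 0.005, 0.1, 0.03, 0], [0, 0.005, 0.135, 0.03, 0], [0, 0.005, 0.15, 0.03, 0], [0, 0.005, 0.154, 0.03, 0], [0, 0.005, 0.154, 0.01, 0], [0, 0.005, 0.154, -0.005, 0], [0, 0.005, 0.154, -0.015, 0], [0, 0.005, 0.154, -0.015, 0]]}}

```text
time: 30.5
tool_pos: [0.6038, -0.0082, 0.0322]
ee_rot: [-3.139, -0.0, 1.569]
wrist_force: [-0.8, 0.1, -0.4]
width: 0.0565
```

```bash
python3 wc.py c15 371 200; python3 wl.py w15|grep -E 'tcp|blue'
```

```text
[ 0.6045 -0.0081  0.0332] [-3.1408e+00 -1.0000e-04  1.5696e+00] [-0.43  0.47 -0.35] 0.05596207677828288
tcp [ 0.6052 -0.008   0.0342]
blue 1363 bb 257 166 124 64 ell [318.5 222.2] [113.8 124. ] z0.011:[ 0.6032 -0.0076] z0.067:[ 0.5812 -0.0075] z0.117:[ 0.5617 -0.0074]
blue 10144 bb 256 217 126 99 ell [319.  275.3] [116.  130.3] z0.011:[ 0.6453 -0.0073] z0.067:[ 0.6118 -0.0073] z0.117:[ 0.5818 -0.0073]
```

View pics/c15.png

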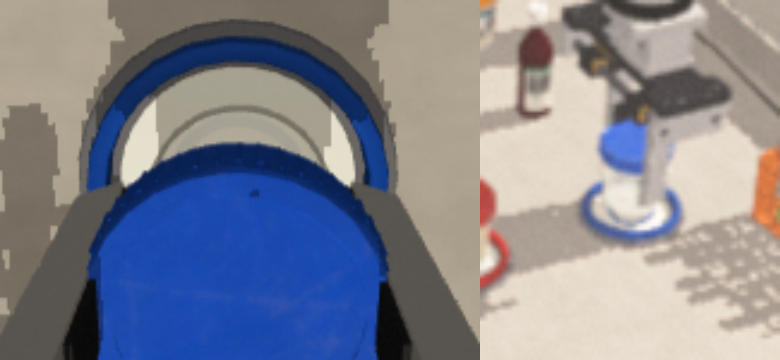

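Emit:
{"api": "arm_command", "payload": {"plan": [[0, 0, 0, -0.005, 0], [0, 0, 0, -0.008, 0], [0, 0, 0, -0.0095, 0], [0, 0, 0, -0.0095, 0], [0.3, 0, 0, -0.0095, 0], [0.9, 0, 0, -0.0095, 0], [0.9, 0, 0, -0.0095, 0], [0.9, 0, 0, -0.0095, 0], [0.9, 0, 0, 0.01, 0], [0.9, 0, 0, 0.03, 0]]}}

```text
time: 31.9
tool_pos: [0.6049, -0.0078, 0.0651]
ee_rot: [3.141, -0.0, 1.57]
wrist_force: [1.4, 0.3, -0.1]
width: 0.0845
```

Emit:
{"api": "arm_command", "payload": {"plan": [[0.95, 0, 0, 0.03, 0], [1, 0, 0, 0.08, 0], [1, -0.03, 0, 0.13, 0], [1, -0.08, 0, 0.17, 0], [1, -0.12, 0, 0.17, 0], [1, -0.12, 0, 0.17, 0], [1, -0.12, 0, 0.17, 0]]}}

```text
time: 32.78
tool_pos: [0.4851, -0.0078, 0.2345]
ee_rot: [3.139, 0.0, 1.57]
wrist_force: [-0.1, 0.7, -0.2]
width: 0.0938
```

```bash
python3 wl.py w16; python3 - <<'E'
from h import *
a=cam('scene')['image'][:,:,::-1]; cv2.imwrite('pics/scene2.png',cv2.resize(a[100:330,220:500],(800,600)))
E
python3 loc.py | grep -E 'scene (cup|bot)'
```

```text
tcp [ 0.4853 -0.0078  0.2338]
red 3371 bb 285 94 69 70 ell [319.1 128.4] [68.3 69.4] z0.011:[ 0.4336 -0.0068] z0.067:[ 0.4294 -0.0068] z0.117:[ 0.4257 -0.0068]
blue 309 bb 561 108 38 47 ell [586.  129.2] [42.8 59.2] z0.011:[0.4348 0.3354] z0.067:[0.4305 0.2879] z0.117:[0.4267 0.2455]
blue 1872 bb 288 230 57 64 ell [314.9 262.2] [49.7 69.6] z0.011:[ 0.6247 -0.013 ] z0.067:[ 0.594  -0.0122] z0.117:[ 0.5666 -0.0114]
yellow 483 bb 62 234 45 41 ell [ 84.9 254. ] [40.  46.8] z0.011:[ 0.6114 -0.3457] z0.067:[ 0.5825 -0.2987] z0.117:[ 0.5568 -0.2567]
scene cup_red 0.8 495 [310. 199. 333. 228.] ctr 322.6 211.4 xy [0.443 0.007]
scene cup_blue 0.78 434 [364. 188. 380. 211.] ctr 371.4 198.6 xy [0.613 0.005]
scene cup_orange 0.83 306 [318. 143. 335. 162.] ctr 325.1 152.4 xy [0.604 0.333]
scene cup_orange 0.41 270 [360. 201. 386. 218.] ctr 371.2 211.7 xy [ 0.578 -0.055]
scene bottle_blue 0.8 236 [275. 139. 289. 173.] ctr 282.5 158.0 xy [0.435 0.327]
scene bottle_yellow 0.94 441 [426. 242. 444. 278.] ctr 436.1 260.7 xy [ 0.613 -0.34 ]
scene bottle_white 0.75 237 [342. 149. 348. 182.] ctr 343.8 170.4 xy [0.595 0.165]
```

View pics/w16.png

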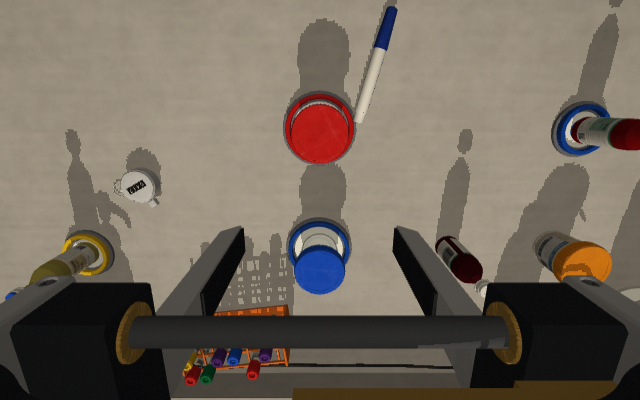

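View pics/scene2.png

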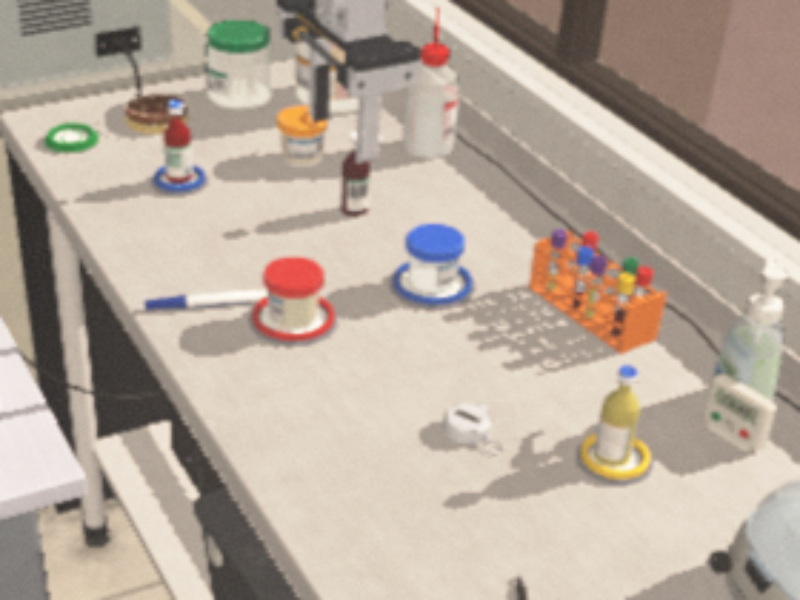

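All four stand upright in their holders, the orange cup and white-capped bottle haven't moved, and the gripper is clear. Handing in.

```bash
python3 -c "
from bench import robot
print(robot.get_obs()['time'],robot.close_job())"
```

```text
the job is handed in; nothing more can be done
33.975 None
```

I put both cups and both bottles into the holders matching their colours and handed the job in at about 34 s. No verdict is reported.

**Last checks:** In the final scene and wrist pictures all four stand upright inside their rims. Their axes looked within a few millimetres of the holder centres. The orange-lidded cup and white-capped bottle are where they started, and the gripper was clear of everything. I judged tilt and floor contact from the images and release heights, not from a direct measurement.

**What went wrong or disagreed:**
- **Yellow bottle's cap:** The only pale yellow bottle in the scene has a blue cap, not the yellow one described. I identified it by its body colour and put it in the yellow-rimmed holder.
- **Slip on the first grasp:** That bottle slid about 20–28 mm down in the grip and met the holder floor early, with about 10 N of upward force. I lifted it, re-measured and set it down gently. For the other three I closed the gripper for longer before lifting; the second bottle showed only about 2–3 mm of movement in the grip, and the cups showed no sign of slipping.
- **Finder errors:** The detectors gave a few wrong matches, such as the orange cup labelled as the white-capped bottle and the green look-alike as the narrow blue holder. I rejected these against the pictures.

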